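# Lock the battery cover of a tattoo power unit with its slot key

### The arm

A 7-joint arm with a two-finger parallel gripper is mounted at the origin on the work surface. World frame = base frame: x ahead of the robot, y to its left, z up, the work surface at z = 0. Lengths are in m, angles in rad, forces in N, time in s.
With the tool pointing down it reaches from about 0.35 to 0.9 m from the base axis. Payload 19.9 kg.
Tool frame: the origin (TCP) lies midway between the tips of the shut fingers; the grasp point (between the pads) lies 19 mm behind it (ctrl.grip_point_offset is the distance from the TCP to the grasp point, in m); z points along the fingers, y is the direction in which the jaws open and shut (so a half turn about z gives the same grasp; the last joint's range is limited). The gripper opens to 85 mm and grips with 20 to 120 N. Pads are 22 mm wide; open, the fingers measure 114 mm over their backs; the gripper's body (76 mm by 85 mm) begins 54 mm behind the grasp point. The pads swing forward as they close: fully open they stand 13 mm farther back than shut.
Start: joints at [-1.185, 0.417, -0.01, 1.614, 0.005, 1.111, -0.053], TCP at [0.259, 0.569, 0.193] pointing down, gripper open.
Joint ranges: [-2.81, 2.81], [-0.39, 2.02], [-1.27, 1.25], [0.06, 2.57], [-1.19, 4.33], [0.19, 2], [-2.82, 2.82]. Speed limits (rad/s): [1.89, 1.89, 2.39, 2.39, 3.01, 3.01, 3.01].

### API

Orientations are given as a unit quaternion [w, x, y, z].
In Python, from rig import ctrl gives the robot as it stands. The module is installed in compiled form; this text tells all that it offers. Calls block until the motion is done:
- ctrl.goto(position, orientation): joint-space move of the TCP to a pose.
- ctrl.line_to(position, v=0.15, ori=None): straight line of the TCP; ori=None keeps the orientation; v is the mean speed in m/s.
- ctrl.set_joints(angles): joint-space move.
- ctrl.open_gripper() and ctrl.gripper_close(newtons=None): open the fingers fully, or close them until they stop; newtons is the grip in N (None keeps the last).
- ctrl.sleep(seconds).
- ctrl.ik(position, orientation): joint angles nearest the present ones, or None.
- ctrl.camera(name): name is "scene" or "top" or "wrist"; returns (picture, depth): 400x640x3 uint8, red, green, blue; 400x640 float32, m along the optical axis (not along the pixel's ray), 0 where there is no reading.
- ctrl.camera_params(name): a dict with "K" (3x3 intrinsics, pixels), "eye" and "orientation" of the camera in the world; the wrist camera has in their place "mount" (4x4, takes a point from camera to tool coordinates, whose origin is the TCP and whose axes are the flange's). Camera axes: x right, y up, looking along -z (the intrinsics and any distortion apply to the point x, -y, -z); pixel columns grow to the right and rows downward; lengths in m; the calibration is good to about 2 mm. A picture is of the moment at which its call begins: read the wrist's pose just before it. camera_params takes no time and is no camera call.
A pose or a line that the arm cannot do raises ctrl.Unreachable and nothing moves.
- ctrl.hand_in(): hands the job in, once; it reports no verdict.
Readings, each from a call of its own:
- ctrl.read_time(): time.
- ctrl.read_joints(): joint angles.
- ctrl.read_dq(): joint speeds.
- ctrl.read_joint_torque(): joint torques, N m.
- ctrl.read_position(): TCP position.
- ctrl.read_eef_rot(): TCP orientation.
- ctrl.read_force(): force on the tool from outside, world axes, zero at the start.
- ctrl.read_wrist_torque(): the same for the moment, N m.
- ctrl.read_finger_gap(): opening from 0.0 (shut) to 1.0 (fully open).
Only numpy, scipy, OpenCV 4.12 (cv2) and the standard library are available. Lean on these libraries where they do the work, as an engineer would, in place of code of your own. Each camera call takes 0.05 s, during which the arm holds its last target.

### The job

The battery cover on the power unit is not locked. Take the slot key (the tool with the flat, wing-shaped grip) from its stand, set its blade fully down into the slotted cam lock on the cover and turn the lock a quarter turn clockwise until it stops. Let go and leave the key standing upright in the lock, and leave the round-handled driver in its stand.

Things in the scene. Friction and masses are not known exactly. Their poses are not given: they have to be found in the camera images.
- key_grip (a point): Centre of the slot key's flat grip (40 mm along x, 14 thick along y, 40 tall). Metal key, 120 g, loose, upright in a fixed black stand 70x70x26 mm; same after a half turn about z (up). Below the grip: shank 12 mm across; flange 34 mm across, underside 46 mm below this point, resting on the stand; blade 32 mm along x, 6 along y, 20 long, tip 66 mm below this point. Lifts straight out.
- lock_top (a point): Centre of the top face of the slotted steel cam lock: disc 64 mm across, 22 tall, on the dark power unit (150x220x60 mm, fixed; not its small plain dial). z up; x along the slot, turning with the lock. Slot open at both ends, 24 mm wide at the top, sloping in to 10 mm wide at 10 mm depth, then straight to 20 mm depth. Key fully in: its flange rests on this face, 86 mm above the table.
- lock (a joint): Angle of the cam lock, rad: 0 unlocked, grows clockwise seen from above to a hard stop at 1.571, locked (slot in line with two small black bars on the cover). Starts at 0 to 0.2. Light friction (0.1 N m), stays where left. The blade has about 7 degrees of play in the slot each way: turn the key that much further than the lock.
- driver_grip (a point): Centre of the round grip (28 mm across, 40 mm tall) of a driver standing upright in a like black stand, its top 20 mm above this point. Bystander: leave it there.

How it is judged:
On the way:
1. the key's blade is down in the slot of the lock, still unlocked (horizontal distance between key_grip and lock_top below 0.02 m and z of key_grip in the frame of lock_top below 0.053 m and angle between key_grip's own z axis and vertical below 0.3 rad and value of joint lock below 0.6 rad), for 0.1 s.
At the end, for the whole second after the job is handed in: The lock is turned to at least 1.35 rad (full stop at 1.571); the released key stands in its slot, upright within 0.3 rad, its grip centre within 20 mm sideways of the lock's axis and less than 53 mm above the lock's top (46 when fully in); the driver is within 20 mm of where it stood (value of joint lock above 1.35 rad and horizontal distance between key_grip and lock_top below 0.02 m and z of key_grip in the frame of lock_top below 0.053 m and angle between key_grip's own z axis and vertical below 0.3 rad and distance of driver_grip from where it was at the start of the episode below 0.02 m); the robot touches nothing.
It fails at once if the round-handled driver is taken out of its stand (distance of driver_grip from where it was at the start of the episode above 0.03 m).
It also fails if it takes over 38 s, if anything falls off the work surface, if the arm or the gripper's body presses on something with over 40 N, if the wrist force passes 120 N, or if a joint passes its speed limit or range.

## Working session

There is one attempt and no reset: what is moved stays moved. The work goes in short steps, each a Python script; the robot and the scene stay as the last script left them, time stands still between calls to the robot, and variables do not carry over. Pictures are saved under pics/ and viewed, and the job is handed in when it is done.

```bash
mkdir -p pics; cat > h.py <<'E'
import numpy as np, cv2
from rig import ctrl
from scipy.spatial.transform import Rotation as R
def rot(q): return R.from_quat([q[1],q[2],q[3],q[0]])
E
python3 - <<'E'
from h import *
print(ctrl.read_time(),ctrl.read_position(),ctrl.read_eef_rot())
for n in ["scene","top","wrist"]:
    p,d=ctrl.camera(n); np.savez(f"{n}0.npz",p=p,d=d); cv2.imwrite(f"pics/{n}0.png",p[:,:,::-1]); print(n,ctrl.camera_params(n))
E
```

```text
0.0 [0.25912836 0.56831003 0.19253443] [-1.03167743e-04  2.12256894e-01  9.77213698e-01 -6.23625090e-04]
scene {'K': array([[480.64288133,   0.        , 318.86376537],
       [  0.        , 480.64288133, 203.34160381],
       [  0.        ,   0.        ,   1.        ]]), 'eye': array([1.25763161, 0.12368884, 0.8102094 ]), 'orientation': array([0.570922  , 0.24488049, 0.31951662, 0.71553528])}
top {'K': array([[401.5762607 ,   0.        , 321.92069735],
       [  0.        , 401.5762607 , 198.99283738],
       [  0.        ,   0.        ,   1.        ]]), 'eye': array([ 0.46403979, -0.06425236,  0.80792959]), 'orientation': array([ 0.70866362,  0.05469797, -0.02239939, -0.70306634])}
wrist {'K': array([[283.93628806,   0.        , 316.54397625],
       [  0.        , 283.93628806, 199.21451907],
       [  0.        ,   0.        ,   1.        ]]), 'mount': array([[-4.75606154e-04,  9.64495132e-01,  2.64100197e-01,
         6.57623384e-02],
       [ 9.99999502e-01,  6.90453623e-04, -7.20685721e-04,
        -9.76330529e-04],
       [-8.77446808e-04,  2.64099723e-01, -9.64494980e-01,
        -1.80797884e-01],
       [ 0.00000000e+00,  0.00000000e+00,  0.00000000e+00,
         1.00000000e+00]])}
```

View pics/top0.png

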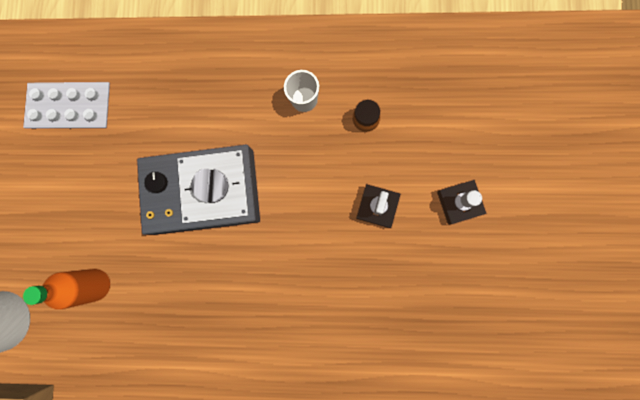

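View pics/scene0.png

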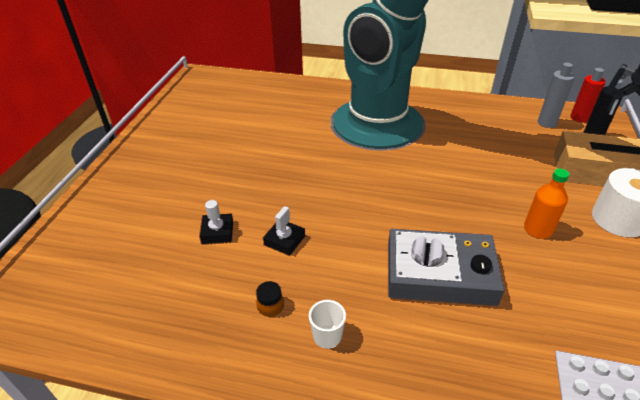

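The top view shows the key at about (381,203), the driver at (472,199) and the lock at (210,185), with black bars at (188,189) and (236,183). Next I'll zoom in and measure.

```bash
cat >> h.py <<'E'
def ray(name,uv):
    c=ctrl.camera_params(name);K=c['K'];uv=np.atleast_2d(uv).astype(float)
    d=np.c_[(uv[:,0]-K[0,2])/K[0,0],-(uv[:,1]-K[1,2])/K[1,1],-np.ones(len(uv))]
    return c['eye'],rot(c['orientation']).apply(d)
def onplane(name,uv,z):
    e,d=ray(name,uv); return e+d*((z-e[2])/d[:,2])[:,None]
def cloud(name,d):
    v,u=np.mgrid[:400,:640]; e,r=ray(name,np.c_[u.ravel(),v.ravel()])
    return (e+r*d.ravel()[:,None]).reshape(400,640,3)
E
python3 - <<'E'
from h import *
z=np.load('top0.npz');p,d=z['p'],z['d']
c=[cv2.resize(p[y:y+100,x:x+100],(400,400),interpolation=cv2.INTER_CUBIC) for x,y in((160,135),(340,150))]
cv2.imwrite('pics/topzoom.png',np.hstack(c)[:,:,::-1])
C=cloud('top',d)
def box(P,lo,hi,zl,zh): 
    m=np.zeros((400,640),bool);m[lo[1]:hi[1],lo[0]:hi[0]]=1
    return m&(C[...,2]>zl)&(C[...,2]<zh)
for nm,lo,hi,a,b in (('keytop',(355,180),(405,230),.084,.10),('drivertop',(440,175),(490,225),.08,.16),('locktop',(165,150),(250,220),.080,.092),('cover',(140,145),(260,235),.055,.072),('keystand',(350,180),(405,232),.02,.031)):
    m=box(C,lo,hi,a,b); q=C[m]; uv=np.argwhere(m)[:,::-1]
    r=cv2.minAreaRect(q[:,:2].astype(np.float32)*1000)
    print(nm,m.sum(),q.mean(0),q[:,2].min(),q[:,2].max(),'rect mm',np.round(r[0],1),np.round(r[1],1),round(r[2],1),'uv',uv.mean(0))
E
```

```text
keytop 179 [ 0.53816067 -0.13662402  0.09225706] 0.08507379134542314 0.09644691011863582 rect mm [ 538.4 -136.9] [14.1 39.3] 74.6 uv [381.07821229 201.65921788]
drivertop 219 [ 0.54649713 -0.29699125  0.09169774] 0.08010449112444751 0.09586492080848463 rect mm [ 546.8 -298.3] [27.1 26.3] 32.3 uv [472.3196347  197.51141553]
locktop 690 [0.56971203 0.18018644 0.08597644] 0.08000550891164815 0.09110514055592078 rect mm [570.3 180.2] [63.3 60.4] 89.7 uv [207.66086957 183.99565217]
cover 7459 [0.5620509  0.20993936 0.06282439] 0.05500618078683095 0.07197402746369519 rect mm [565.8 214.7] [150.8 220.2] 7.3 uv [196.16731465 189.82893149]
keystand 1003 [ 0.53740498 -0.13638313  0.0269571 ] 0.020919786136320617 0.03099969032273109 rect mm [ 539.  -137.2] [70.2 70.6] 74.4 uv [377.57328016 205.51545364]
```

View pics/topzoom.png

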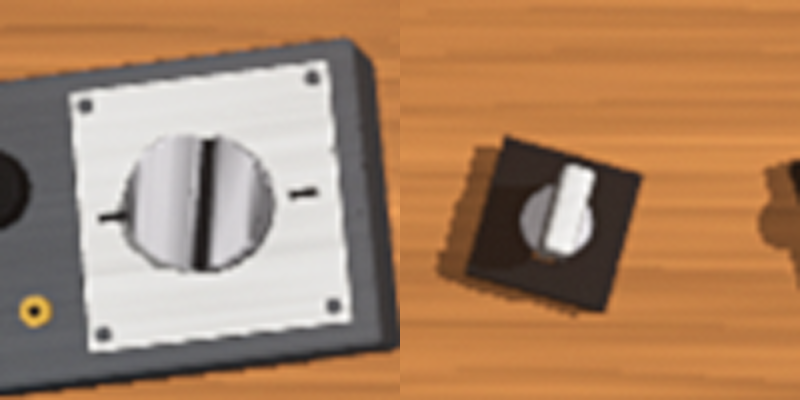

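```bash
python3 - <<'E'
from h import *
z=np.load('top0.npz');p,d=z['p'],z['d']; C=cloud('top',d); g=cv2.cvtColor(p,cv2.COLOR_RGB2GRAY)
m=np.zeros((400,640),bool);m[140:235,170:250]=1
# slot: dark pixels in disc interior
v,u=np.mgrid[:400,:640]
s=(np.hypot(u-209.5,v-185.5)<14)&(g<90)
for zz in (.066,.076):
    q=onplane('top',np.argwhere(s)[:,::-1],zz)[:,:2]; w=np.linalg.svd(q-q.mean(0))[2][0]; w*=np.sign(w[0])
    print('slot',s.sum(),q.mean(0),np.degrees(np.arctan2(w[1],w[0])),q.std(0))
# bars at cover
r=onplane('top',[[160+100/4+6/4,135+217/4],[160+304/4,135+193/4]],.064); print('bars',r, np.degrees(np.arctan2(*(r[1]-r[0])[[1,0]])),r.mean(0))
# plate: bright, minarea
hsv=cv2.cvtColor(p,cv2.COLOR_RGB2HSV); pl=((hsv[...,1]<40)&(hsv[...,2]>170)&m)
r=onplane('top',np.argwhere(pl)[:,::-1],.064)[:,:2]; print('plate',cv2.minAreaRect(r.astype(np.float32)*1000))
# key grip
k=np.zeros((400,640),bool);k[175:232,352:405]=1;k&=(C[...,2]>.084)&(C[...,2]<.1)
q=C[k][:,:2]; w=np.linalg.svd(q-q.mean(0))[2][0];w*=np.sign(w[0]);print('key',q.mean(0),np.degrees(np.arctan2(w[1],w[0])))
# scene check
z=np.load('scene0.npz');S=cloud('scene',z['d'])
for c,rr,a,b in (((.539,-.137),.04,.08,.10),((.547,-.298),.04,.08,.1),((.57,.18),.045,.081,.091)):
    mm=(np.hypot(S[...,0]-c[0],S[...,1]-c[1])<rr)&(S[...,2]>a)&(S[...,2]<b); q=S[mm]; t=cv2.minAreaRect(q[:,:2].astype(np.float32)*1000)
    print('scene',mm.sum(),q.mean(0),t)
for al in (-15.5,164.5,-4,176,-92,88):
    a=np.radians(al)/2; xy=(.539,-.137,.06) if '5' in str(al) else (.570,.18,.12)
    print(al,np.round(ctrl.ik(xy,[0,np.cos(a),np.sin(a),0]) if ctrl.ik(xy,[0,np.cos(a),np.sin(a),0]) is not None else 0,2))
print(ctrl.grip_point_offset)
E
```

```text
slot 99 [0.56944628 0.18106377] -2.102181715373726 [0.01553822 0.00204308]
slot 99 [0.56802558 0.17775731] -2.1021817153737152 [0.01532879 0.00201554]
bars [[0.56266105 0.22795281 0.064     ]
 [0.57452251 0.13327976 0.064     ]] -82.85869986773153 [0.56859178 0.18061628 0.064     ]
plate ((569.1632690429688, 179.24826049804688), (125.70645904541016, 125.71113586425781), 7.335099697113037)
key [ 0.53816067 -0.13662402] -16.253942024966218
scene 116 [ 0.54249259 -0.13796525  0.08815573] ((540.640625, -138.68370056152344), (14.393000602722168, 40.929901123046875), 74.97034454345703)
scene 118 [ 0.55076154 -0.29969352  0.0878674 ] ((548.2836303710938, -300.29913330078125), (27.766632080078125, 27.140485763549805), 17.536033630371094)
scene 381 [0.57177035 0.17799263 0.08414438] ((570.9281616210938, 177.7010955810547), (61.73839569091797, 62.152687072753906), 2.050076484680176)
-15.5 [-0.52  0.68  0.97  1.92 -0.7   0.93 -1.05]
164.5 [-0.28  0.53  0.6   1.91 -0.4   0.82  1.84]
-4 [-0.83  0.52  0.63  1.77 -0.36  0.97 -1.7 ]
176 [-0.47  0.45  0.15  1.76 -0.08  0.94  1.21]
-92 [-0.24  0.45 -0.15  1.75  0.08  0.95  2.68]
88 [-0.68  0.48  0.43  1.76 -0.23  0.95 -0.2 ]
0.0187
```

Measurements agree between the two cameras:

| Item | Position | Angle |
|---|---|---|
| Key | (0.5395, -0.1375) | -15.5° |
| Lock | (0.570, 0.180) | slot at about -2° (lock angle about 0.16 rad); locked direction -82.8° |

Now I'll grasp the key.

```bash
cat >> h.py <<'E'
def dq(al): a=np.radians(al)/2; return [0,np.cos(a),np.sin(a),0]
def shot(n,f):
    pos=ctrl.read_position();q=ctrl.read_eef_rot();p,d=ctrl.camera(n); cv2.imwrite(f'pics/{f}.png',p[:,:,::-1]); np.savez(f+'.npz',p=p,d=d,pos=pos,q=q)
E
python3 - <<'E'
from h import *
P=ctrl.read_position()
ctrl.line_to([P[0],P[1],0.33],v=0.25)
ctrl.goto([.5395,-.1375,.25],dq(164.5))
print(ctrl.read_time(),ctrl.read_position(),ctrl.read_joints())
shot('wrist','w1')
E
```

```text
3.5417 [ 0.53977345 -0.13677659  0.24995679] [-0.49155501  0.32770181  0.85774772  1.73941807 -0.26482233  1.19569239
  1.73944322]
```

View pics/w1.png

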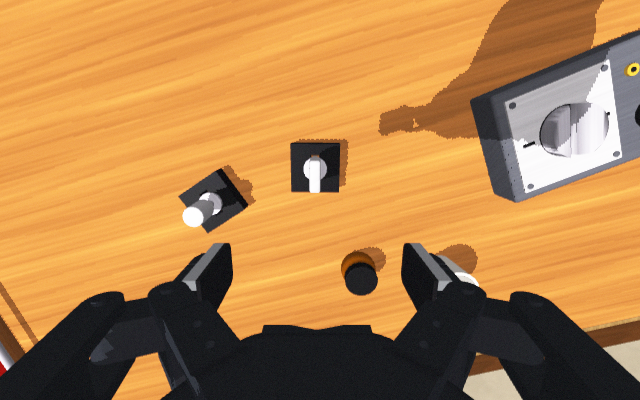

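The wrist view shows the key upright at (315,172). It's centred between the jaws and aligned with the tool, so I'll descend, grip and lift.

```bash
python3 - <<'E'
from h import *
ctrl.line_to([.5395,-.1372,.054],v=0.15)
print(ctrl.read_force())
ctrl.gripper_close(60)
print(ctrl.read_finger_gap(),ctrl.read_force(),ctrl.read_time())
P=ctrl.read_position();print(P)
ctrl.line_to([P[0],P[1],.25],v=0.15)
print(ctrl.read_finger_gap(),ctrl.read_force(),ctrl.read_time())
shot('wrist','w2');shot('scene','s2')
E
```

```text
[ 0.40804434 -0.61883674  0.40386814]
-0.0015059710951459394 [-1.57061589 -3.76205427 16.26586048] 5.8167
[ 0.54058917 -0.13824022  0.05519667]
-5.311472550660886e-05 [-0.08788318  0.02302994  0.36374164] 7.275
```

View pics/w2.png

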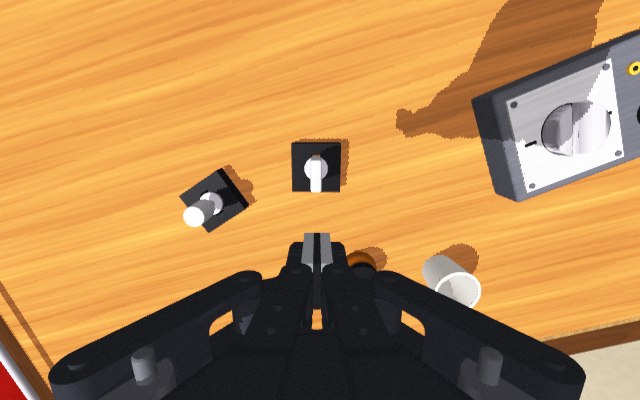

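View pics/s2.png

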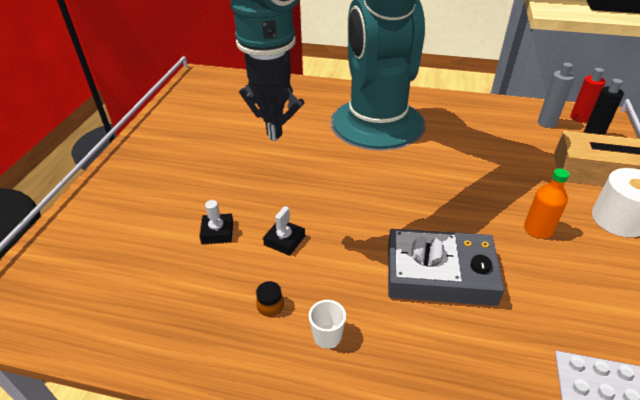

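The jaws shut fully and the key is still in its stand, at (316,172) in the wrist view. So the grasp missed. I'll compare where the wrist camera puts the key with the TCP.

```bash
cat >> h.py <<'E'
def wcloud(f):
    z=np.load(f+'.npz');c=ctrl.camera_params('wrist');K=c['K'];M=c['mount'];d=z['d'];v,u=np.mgrid[:400,:640]
    X=np.stack([(u-K[0,2])/K[0,0]*d,-(v-K[1,2])/K[1,1]*d,-d],-1)
    T=X@M[:3,:3].T+M[:3,3]
    return T, rot(z['q']).apply(T.reshape(-1,3)).reshape(T.shape)+z['pos']
E
python3 - <<'E'
from h import *
print(ctrl.read_position(),ctrl.read_eef_rot(),dq(164.5))
for f in ('w1','w2'):
    T,W=wcloud(f); 
    for uv in ((316,172),(315,185),(316,165),(300,150),(310,240),(324,240),(196,214)): print(f,uv,W[uv[1],uv[0]].round(4),T[uv[1],uv[0]].round(4))
z=np.load('s2.npz');S=cloud('scene',z['d'])
for uv in ((275,134),(275,131),(268,125)): print('scene',uv,S[uv[1],uv[0]].round(4))
mm=(np.hypot(S[...,0]-.54,S[...,1]+.138)<.04)&(S[...,2]>.08)&(S[...,2]<.1); q=S[mm]; print(q.mean(0),cv2.minAreaRect(q[:,:2].astype(np.float32)*1000))
E
```

```text
[ 0.54029603 -0.13821721  0.24937128] [-5.39171751e-04  1.34904609e-01  9.90858435e-01 -1.31711441e-04] [0, np.float64(0.13485093027372308), np.float64(0.9908658973868822), 0]
w1 (316, 172) [ 0.5323 -0.1363  0.0933] [ 0.0073 -0.0015  0.1567]
w1 (315, 185) [ 0.5474 -0.1417  0.0929] [-0.0087 -0.0027  0.1571]
w1 (316, 165) [ 0.5245 -0.1341  0.0907] [ 0.0154 -0.0015  0.1593]
w1 (300, 150) [ 0.5073 -0.1529  0.0254] [ 0.027  -0.0242  0.2246]
w1 (310, 240) [ 0.6531 -0.18    0.0013] [-0.1208 -0.0115  0.2487]
w1 (324, 240) [ 6.596e-01 -1.581e-01  3.000e-04] [-0.1212  0.0114  0.2497]
w1 (196, 214) [ 0.5434 -0.2951  0.0929] [-0.0457 -0.1517  0.157 ]
w2 (316, 172) [ 0.5325 -0.1376  0.0928] [ 0.0074 -0.0015  0.1564]
w2 (315, 185) [ 0.5478 -0.1431  0.0917] [-0.0088 -0.0027  0.1576]
w2 (316, 165) [ 0.5244 -0.1354  0.0928] [ 0.0158 -0.0015  0.1564]
w2 (300, 150) [ 0.5074 -0.1541  0.0266] [ 0.0272 -0.0241  0.2226]
w2 (310, 240) [ 0.5301 -0.1397  0.3001] [ 0.0094 -0.0043 -0.0508]
w2 (324, 240) [ 0.5317 -0.133   0.3007] [ 0.0097  0.0026 -0.0514]
w2 (196, 214) [ 0.5435 -0.2964  0.0924] [-0.0456 -0.1516  0.1568]
scene (275, 134) [ 0.5505 -0.1335  0.3014]
scene (275, 131) [ 0.5492 -0.1334  0.3072]
scene (268, 125) [ 0.5521 -0.1449  0.3207]
[ 0.54250036 -0.13821789  0.08813681] ((540.5125122070312, -139.297119140625), (14.594167709350586, 41.49836730957031), 71.71582794189453)
```

Both cameras put the shut fingertips at z≈0.30, but the reported TCP is at 0.249. Sideways they agree. So the real tips are about 5 cm behind the reported TCP, and the jaws closed above the key. I'll measure that offset carefully.

```bash
python3 - <<'E'
from h import *
z=np.load('s2.npz');S=cloud('scene',z['d'])
m=(np.hypot(S[...,0]-.54,S[...,1]+.138)<.06)&(S[...,2]>.15)&(S[...,2]<.36)
idx=np.argwhere(m); q=S[m]
for a in np.arange(.24,.36,.01):
    k=(q[:,2]>=a)&(q[:,2]<a+.01)
    if k.any(): print(round(a,2),k.sum(),q[k].min(0).round(3),q[k].max(0).round(3))
print('wrist: deepest finger point')
T,W=wcloud('w2'); m=(np.abs(T[...,0])<.02)&(np.abs(T[...,1])<.02)&(T[...,2]<.05)&(T[...,2]>-.2)
t=T[m]; print(np.percentile(t[:,2],[50,90,99,100]))
T,W=wcloud('w1'); m=(np.abs(T[...,0])<.03)&(np.abs(T[...,1])<.07)&(T[...,2]<.05)&(T[...,2]>-.2)
t=T[m]; print('open',np.percentile(t[:,2],[50,90,99,100]))
ctrl.open_gripper();ctrl.gripper_close(); shot('top','t3')
z=np.load('t3.npz');S=cloud('top',z['d']);
print(ctrl.read_finger_gap(),ctrl.read_time())
E
python3 - <<'E'
import cv2
im=cv2.imread('pics/s2.png')[60:170,210:340]; cv2.imwrite('pics/s2z.png',cv2.resize(im,None,fx=5,fy=5,interpolation=cv2.INTER_CUBIC))
E
```

```text
0.28 12 [ 0.537 -0.147  0.285] [ 0.554 -0.131  0.29 ]
0.29 55 [ 0.54  -0.153  0.29 ] [ 0.555 -0.124  0.3  ]
0.3 70 [ 0.538 -0.153  0.3  ] [ 0.556 -0.124  0.31 ]
0.31 74 [ 0.538 -0.154  0.31 ] [ 0.557 -0.124  0.32 ]
0.32 57 [ 0.541 -0.163  0.32 ] [ 0.557 -0.125  0.33 ]
0.33 160 [ 0.525 -0.175  0.33 ] [ 0.564 -0.109  0.34 ]
0.34 172 [ 0.523 -0.184  0.34 ] [ 0.565 -0.098  0.35 ]
0.35 200 [ 0.523 -0.19   0.35 ] [ 0.567 -0.087  0.36 ]
wrist: deepest finger point
[-0.12372566 -0.08179286 -0.04935307 -0.04203159]
open [-0.12018367 -0.09659097 -0.05914012 -0.05064141]
-0.0031347463621255946 8.975
```

View pics/s2z.png

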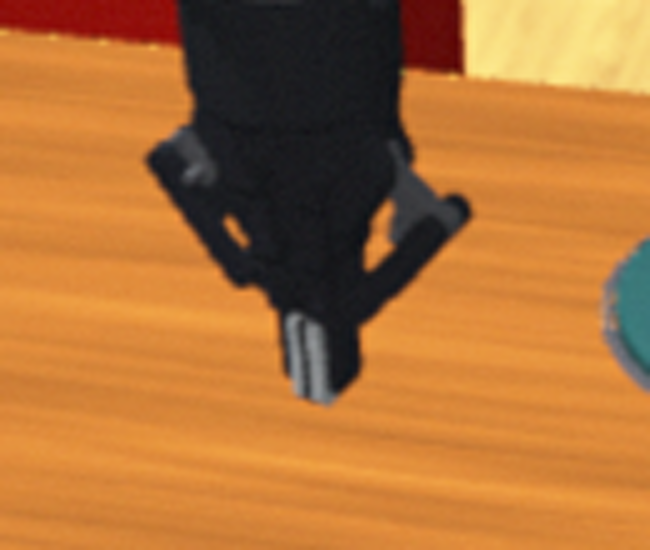

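The scene camera puts the tips about 37 mm behind the reported TCP. The failed grasp agrees: there was 16 N of contact with the TCP at 0.055, and the key's top is at 0.092. I'll use a 37 mm correction, re-check the key's pose and try again.

```bash
echo "OFF=0.037" >> h.py; python3 - <<'E'
from h import *
def m(W,c,r=.035,a=.084,b=.1):
    k=(np.hypot(W[...,0]-c[0],W[...,1]-c[1])<r)&(W[...,2]>a)&(W[...,2]<b); q=W[k][:,:2]; t=cv2.minAreaRect(q.astype(np.float32)*1000); return k.sum(),np.round(q.mean(0),4),np.round(t[0],1),np.round(t[1],1),round(t[2],1)
for f in('w1','w2'): print(f,m(wcloud(f)[1],(.54,-.138)),m(wcloud(f)[1],(.547,-.298)))
ctrl.open_gripper()
ctrl.line_to([.5395,-.1375,.15],v=0.2)
shot('wrist','w4'); print(m(wcloud('w4')[1],(.54,-.138)),ctrl.read_time())
E
```

```text
w1 (np.int64(384), array([ 0.5369, -0.1395]), array([ 537.5, -139.6]), array([13.6, 39.1]), 74.6) (np.int64(392), array([ 0.5455, -0.2997]), array([ 545.8, -300.6]), array([26.5, 26.4]), 76.3)
w2 (np.int64(383), array([ 0.5373, -0.1396]), array([ 537.8, -139.8]), array([13.5, 39.6]), 74.7) (np.int64(396), array([ 0.5455, -0.2997]), array([ 546.1, -301.1]), array([26.4, 27.3]), 35.3)
(np.int64(689), array([ 0.5363, -0.1395]), array([ 537.4, -140.1]), array([13.3, 39.3]), 74.7) 10.4583
```

View pics/w4.png

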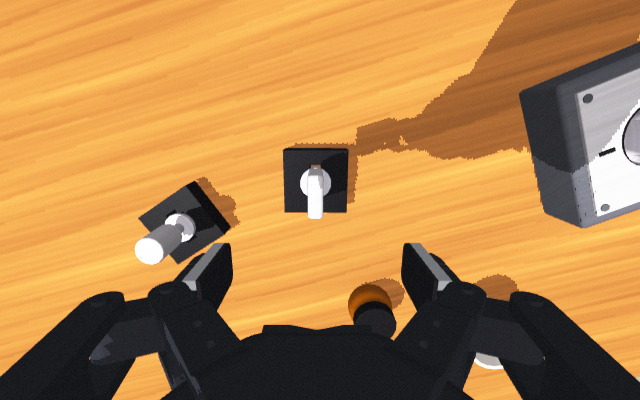

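The key is unmoved at (316,190), centred between the jaws. Descending with the corrected depth.

```bash
python3 - <<'E'
from h import *
ctrl.line_to([.5388,-.1385,.072-.0187-OFF],v=0.12)
print(ctrl.read_position(),ctrl.read_force())
ctrl.gripper_close(60)
print(ctrl.read_finger_gap(),ctrl.read_force(),ctrl.read_wrist_torque(),ctrl.read_time())
P=ctrl.read_position();print(P)
if ctrl.read_finger_gap()>.08:
    ctrl.line_to([P[0],P[1],P[2]+.12],v=0.15)
    print(ctrl.read_finger_gap(),ctrl.read_force(),ctrl.read_time())
shot('wrist','w5');shot('scene','s5')
E
```

```text
[ 0.53921608 -0.13861768  0.01693399] [ 0.35898257  0.27406632 -0.36245048]
0.15475512722979792 [ 0.44783866 -0.77610598  3.15104621] [0.17434905 0.09918841 0.0030354 ] 12.375
[ 0.5388552  -0.13848533  0.01639582]
0.15690215119010592 [ 0.64784333 -0.24939686 -2.00102375] 13.325
```

View pics/w5.png

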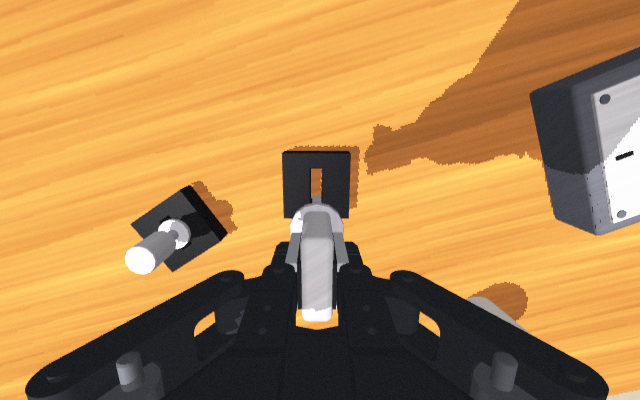

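View pics/s5.png

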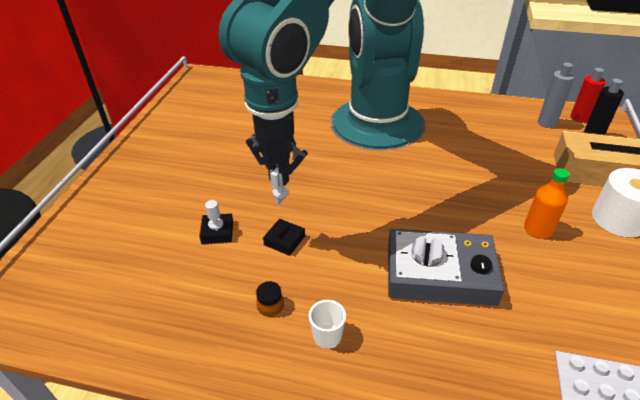

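The key is held: the gap is 0.155 (about 13 mm) and the stand at (317,180) is empty. Moving over the lock.

```bash
python3 - <<'E'
from h import *
ctrl.goto([.5697,.180,.165],dq(177.9))
print(ctrl.read_position(),ctrl.read_joints().round(2) if hasattr(ctrl.read_joints(),'round') else ctrl.read_joints(),ctrl.read_finger_gap(),ctrl.read_time())
shot('wrist','w6');shot('scene','s6')
T,W=wcloud('w6')
z=np.load('w6.npz')
k=(np.hypot(W[...,0]-.57,W[...,1]-.18)<.045)&(W[...,2]>.081)&(W[...,2]<.091); q=W[k]; print('lock',k.sum(),cv2.minAreaRect(q[:,:2].astype(np.float32)*1000))
k=(np.abs(W[...,2]-.06)<.006)&(np.hypot(W[...,0]-.57,W[...,1]-.2)<.2); print('cover',cv2.minAreaRect(W[k][:,:2].astype(np.float32)*1000))
im=cv2.imread('pics/w6.png')[100:340,200:440]; cv2.imwrite('pics/w6z.png',cv2.resize(im,None,fx=2.5,fy=2.5))
E
```

```text
[0.56996354 0.17805406 0.16498391] [-0.9   0.48  0.73  1.73 -0.36  1.06  1.48] 0.15553035589488076 14.65
lock 2007 ((564.5361328125, 178.00601196289062), (63.22417449951172, 53.0211067199707), 86.48246002197266)
cover ((564.656005859375, 211.96400451660156), (149.804931640625, 219.89559936523438), 7.248474597930908)
```

View pics/w6z.png

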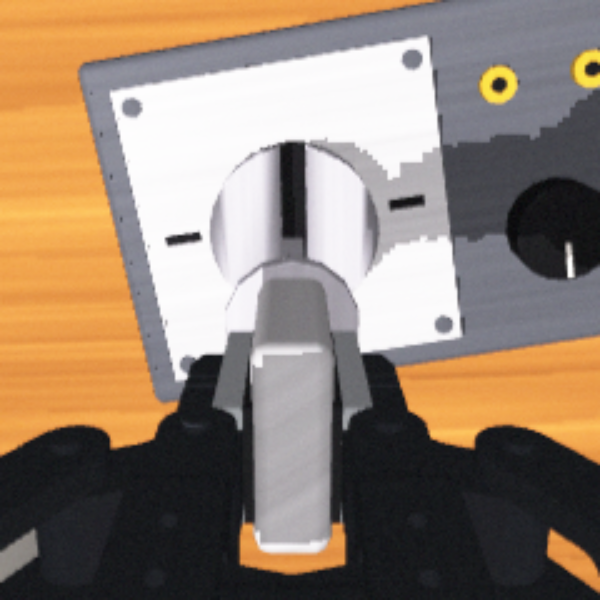

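View pics/s6.png

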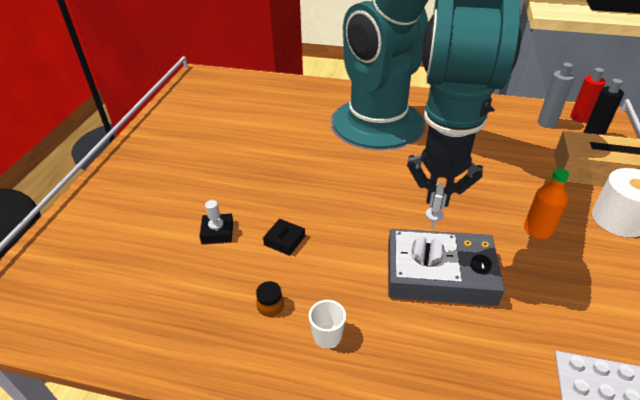

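In the zoomed wrist view the slot (column ~293) and the key (column ~292) line up and are parallel. Lowering in steps with force checks.

```bash
python3 - <<'E'
from h import *
F0=np.array(ctrl.read_force())
print(ctrl.read_position(),F0)
for z,v in ((.105,.12),(.092,.06),(.086,.05),(.081,.04),(.0775,.04)):
    ctrl.line_to([.5693,.1790,z],v=v,ori=dq(177.9))
    f=np.array(ctrl.read_force())-F0; P=ctrl.read_position(); print(z,np.round(P,4),f.round(1),np.round(ctrl.read_wrist_torque(),2),round(ctrl.read_time(),2))
    if np.linalg.norm(f)>25: break
shot('wrist','w7');shot('scene','s7')
im=cv2.imread('pics/s7.png')[170:310,360:520]; cv2.imwrite('pics/s7z.png',cv2.resize(im,None,fx=4,fy=4,interpolation=cv2.INTER_CUBIC))
E
```

```text
[0.57003304 0.17810394 0.16502551] [-0.36188106  0.38864078 -1.09674895]
0.105 [0.5697 0.1788 0.1055] [ 1.2 -0.6  0.1] [-0.01  0.02  0.04] 15.4
0.092 [0.5692 0.179  0.0918] [ 0.1 -0.4  0.2] [ 0.01 -0.03 -0.01] 15.77
0.086 [0.5691 0.1789 0.0857] [-0.2 -0.1 -0.1] [0.01 0.01 0.01] 16.03
0.081 [0.5691 0.1789 0.0807] [0.1 0.2 0.2] [-0.01 -0.04 -0.04] 16.31
0.0775 [0.5692 0.1789 0.0773] [ 0.6 -0.9 -0.2] [-0.02 -0.02  0.01] 16.56
```

View pics/s7z.png

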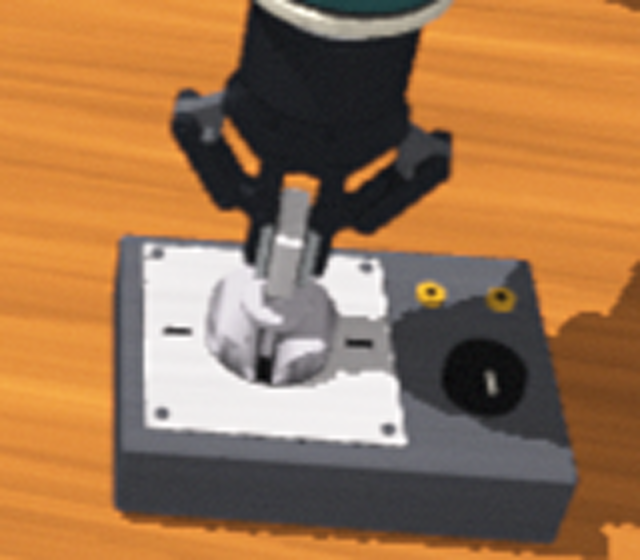

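View pics/w7.png

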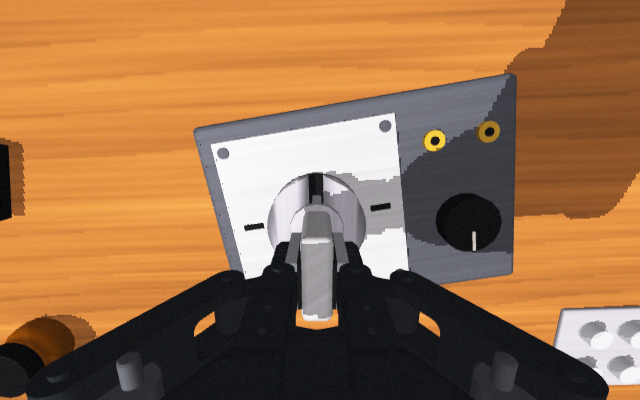

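The blade is in the slot with no side load. I'll seat the flange, then turn clockwise in steps.

```bash
python3 - <<'E'
from h import *
for z in (.0762,.0750):
    ctrl.line_to([.5692,.1790,z],v=.04)
    f=np.array(ctrl.read_force()); print(z,np.round(ctrl.read_position(),4),f.round(1))
    if f[2]>5 or f[2]<-8: break
zz=z
for al in (165,150,135,120,107,98,93,90):
    j=ctrl.ik([.5692,.179,zz],dq(al))
    ctrl.set_joints(j)
    f=np.array(ctrl.read_force()); t=np.array(ctrl.read_wrist_torque()); q=rot(ctrl.read_eef_rot()).as_matrix()[:,0]
    print(al,round(np.degrees(np.arctan2(q[1],q[0])),1),np.round(ctrl.read_position(),4),f.round(1),t.round(2),round(ctrl.read_time(),2))
    if np.linalg.norm(f)>50 or abs(t[2])>3: print('stop');break
shot('top','t8');shot('scene','s8');shot('wrist','w8')
im=cv2.imread('pics/s8.png')[170:310,360:520]; cv2.imwrite('pics/s8z.png',cv2.resize(im,None,fx=4,fy=4,interpolation=cv2.INTER_CUBIC))
E
```

```text
0.0762 [0.5694 0.1791 0.0764] [0.  0.1 3.1]
0.075 [0.5697 0.179  0.0762] [-4.9 -1.4 21.7]
165 164.9 [0.5702 0.1787 0.0763] [-2.4 -2.5 18.7] [-0.59  0.73 -0.03] 17.47
150 149.9 [0.5703 0.1784 0.0762] [-2.8 -3.9 19. ] [-1.02  0.69 -0.07] 17.8
135 134.9 [0.5702 0.1781 0.0762] [-2.9 -5.6 19.8] [-1.31  0.8  -0.06] 18.13
120 119.9 [0.57   0.1778 0.0762] [-3.6 -7.  21.1] [-1.59  1.03 -0.06] 18.47
107 106.9 [0.5699 0.1776 0.0762] [-5.9 -7.3 22. ] [-1.73  1.35 -0.03] 18.77
98 97.9 [0.5698 0.1777 0.0762] [-7.1 -6.6 22.2] [-1.56  1.52 -0.01] 19.03
93 92.9 [0.5698 0.1777 0.0762] [-5.3 -7.  22.4] [-1.6   1.65 -0.  ] 19.28
90 89.9 [0.5693 0.1778 0.0762] [-10.   -6.7  25. ] [-1.44  2.56  0.09] 19.53
```

View pics/s8z.png

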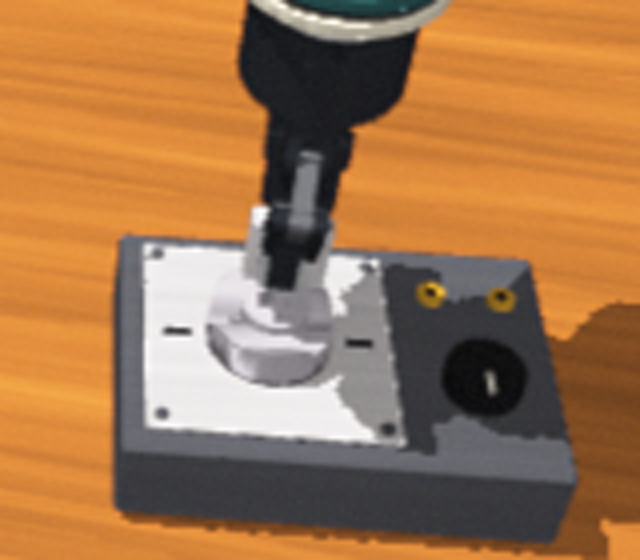

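View pics/w8.png

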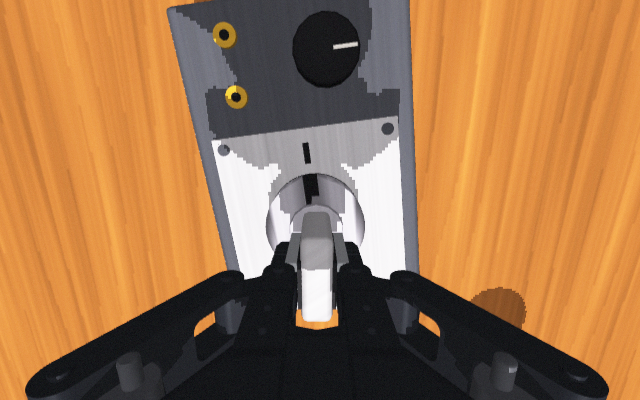

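The slot (311,187) now points at the bar (307,153), and the force is just starting to rise. I'll turn a little further to confirm the stop, then ease off and check.

```bash
python3 - <<'E'
from h import *
for al,zz in ((87,.075),(85,.0755),(88,.0763)):
    ctrl.set_joints(ctrl.ik([.5692,.1785,zz],dq(al)))
    print(al,np.round(ctrl.read_position(),4),np.round(ctrl.read_force(),1),np.round(ctrl.read_wrist_torque(),2),round(ctrl.read_time(),2))
ctrl.open_gripper()
P=ctrl.read_position(); ctrl.line_to([P[0],P[1],.20],v=.12)
print(ctrl.read_time(),ctrl.read_force())
shot('wrist','w9')
ctrl.line_to([.45,.18,.30],v=.2)
shot('scene','s9'); shot('top','t9'); print(ctrl.read_time())
a=[cv2.resize(cv2.imread(f'pics/{n}9.png')[y:y+130,x:x+150],(400,347),interpolation=cv2.INTER_CUBIC) for n,x,y in(('s',370,170),('t',130,120))]
cv2.imwrite('pics/f9.png',np.hstack(a))
E
```

```text
87 [0.569  0.1778 0.0762] [-12.3  -3.9  28.6] [-1.09  3.21  0.62] 19.93
85 [0.5689 0.1778 0.0763] [-10.6  -4.9  20.8] [-1.23  2.5   1.16] 20.18
88 [0.5687 0.1781 0.0765] [-5.2 -3.3  7.7] [-0.74  1.49  0.3 ] 20.43
22.3083 [-0.09547829 -0.09438207 -0.04817115]
23.5083
```

View pics/f9.png

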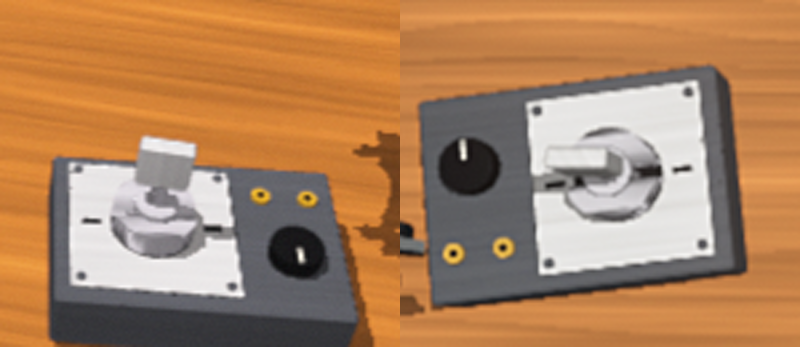

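View pics/w9.png

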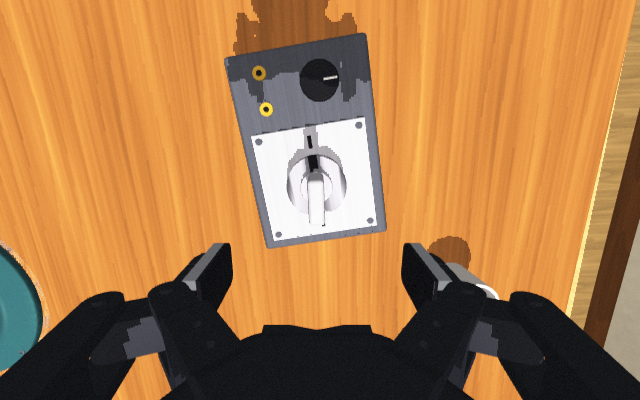

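The stop showed clearly: torque rose to 1.16 N m, against about 0.1 while turning. The slot lines up with both bars. Last numeric checks next.

```bash
python3 - <<'E'
from h import *
Ct=cloud('top',np.load('t9.npz')['d']);C0=cloud('top',np.load('top0.npz')['d']);Cs=cloud('scene',np.load('s9.npz')['d']);W=wcloud('w9')[1]
for n,C in(('top',Ct),('scene',Cs),('wrist',W)):
    k=(np.hypot(C[...,0]-.569,C[...,1]-.179)<.045)&(C[...,2]>.142)&(C[...,2]<.17); q=C[k]; t=cv2.minAreaRect(q[:,:2].astype(np.float32)*1000); print(n,k.sum(),q.mean(0).round(4),np.percentile(q[:,2],90).round(4),t)
for C in(C0,Ct):
    k=(np.hypot(C[...,0]-.547,C[...,1]+.298)<.04)&(C[...,2]>.08)&(C[...,2]<.1); print('driver',C[k].mean(0).round(4))
# slot in top, dark pixels on disc
T=W; g=cv2.cvtColor(np.load('w9.npz')['p'],cv2.COLOR_RGB2GRAY)
k=(np.hypot(W[...,0]-.569,W[...,1]-.179)<.034)&(g<70)&(W[...,2]>.055)&(W[...,2]<.075)
q=W[k][:,:2]; w=np.linalg.svd(q-q.mean(0))[2][0]; print('slot dark',k.sum(),q.mean(0),np.degrees(np.arctan2(w[1],w[0])))
print(ctrl.read_position(),ctrl.read_force(),ctrl.read_time())
E
```

```text
top 206 [0.5689 0.1785 0.1516] 0.1541 ((569.1951293945312, 179.63601684570312), (12.568376541137695, 39.00684356689453), 0.2812843322753906)
scene 159 [0.5731 0.1778 0.1484] 0.1514 ((571.5585327148438, 177.82931518554688), (18.529394149780273, 38.73966979980469), 3.6513750553131104)
wrist 757 [0.5689 0.1794 0.1515] 0.1527 ((568.8388671875, 177.87721252441406), (13.966571807861328, 40.17403793334961), 0.19144119322299957)
driver [ 0.5465 -0.297   0.0917]
driver [ 0.5465 -0.297   0.0916]
slot dark 132 [0.56560269 0.2007775 ] -90.19940963683848
[0.45018279 0.17970198 0.29955105] [-0.04633197 -0.24027053 -0.0794573 ] 23.5083
```

```bash
python3 -c "
from rig import ctrl
ctrl.hand_in(); print(ctrl.read_time())"
```

```text
the job is handed in; nothing more can be done
the job is handed in; nothing more can be done
```

The cover is locked: I set the key fully into the cam lock, turned it a quarter turn clockwise to the stop, and let go. The key is standing upright in the slot. I handed in at about 23.5 s of the 38 s allowed; no verdict is reported.

**Missed first grasp:** My first grasp closed on top of the key, with about 16 N of contact. The real fingertips sit about 37 mm behind the reported TCP, which the camera depth and that contact both showed. With that correction, the second grasp and the insertion went cleanly.

**Last checks:**
- **Lock turned:** In the pictures the slot lines up with both black bars. The turning torque rose from about 0.1 to 1.16 N m at the stop.
- **Key seated:** Its top is at 0.152 m, which is the fully-in height, and its centre is within about 2 mm of the lock's axis.
- **Driver:** It has not moved (less than 1 mm).
- **Robot:** The arm is clear of everything, with about 0 N on the tool.

**Checks that disagreed:**
- **Slot angle:** Measured from dark pixels it came out at -90°, which is the key's angle, instead of the -83° expected at the stop. I think the key and its shadow skewed it, and relied on the bars and the torque rise instead.
- **Scene camera:** It read about 2–4 mm off the other two cameras.

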